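Find the worn trailer tyre with the dial depth gauge

TASK

Take the dial gauge from its blue rest and measure both tyres in the stand, first the one at the robot's left, then the one at its right: press the probe into the middle groove at the top of the tyre until the foot sits flat on the tread, and hold it there about a second to read the depth. Only when both are read, tip the orange-knobbed marker lever next to the worn tyre (the shallow groove, needle in the red) fully over away from the robot, leaving the other lever as it is. Put the gauge back upright on its rest with the probe in the hole, and leave everything else on the bench alone.

Things in the scene. Friction and masses are not known exactly. Their poses are not given: they have to be found in the camera images.
- gauge: Dial depth gauge, loose, 200 g, standing on the blue rest. Steel foot 26 (x) x 52 (y) x 8; body and above it a black handle, both 20 (x) x 24 (y), handle 52 to 100 above the foot's underside; dial 41 dia on its +x face, centred 30.5 up, top at 51, 20 out in x. Origin: centre of the foot's underside, where the probe comes out; z up the handle, y along the foot.
- gauge_grip (a point): On the gauge's axis 74 above the foot's underside, in the middle of the black handle: grip here with the fingers closing along the gauge's y (24 wide).
- probe (a joint): Sprung steel probe, 4 dia, in the gauge's axis: 0 = fully out, reaching 14 mm below the foot; grows as it is pushed in (m), 0.014 = level with the foot. Depth read = 0.014 - value. Spring 2 N fully out, 7.6 N fully in; in either groove it outweighs the gauge, so the foot sits flat only while pressed down.
- needle (a joint): Black needle of the dial (rad), geared to the probe: 0 = probe out, 4.71 = probe fully in. Seen facing the dial it shows 0 mm depth at lower left and 14 mm at lower right, clockwise over 270 degrees; red arc 0 to 6 mm = worn, green arc 8 to 14 mm = good.
- rest: Fixed blue rest block 70 (x) x 80 (y) x 30 tall, origin at the centre of its underside, with a through hole 19 dia in the middle for the probe.
- rest_seat (a point): Mouth of the rest's hole, centre of its top face: the gauge's origin belongs here when it is put away (foot flat on the block, probe hanging free in the hole).
- stand: Fixed red twin wheel stand, plate 220 (x) x 400 (y) x 10, origin at the centre of its underside; its +y end is the left end as the robot sees it. Carries two wheels, axles along its y, and a marker lever at each end, 175 from its centre in y, hinged along y above its centre line, 50 above the table.
- place_left (a point): Top of the wheel in the left (stand +y) place, 204 above the table, 65 from the stand's centre.
- place_right (a point): Top of the wheel in the right (stand -y) place, likewise 65 the other way.
- wheel_a: One of two look-alike black tyres with yellow rims, fixed upright in one of the two places (they swap from run to run), 190 dia x 56 wide; axle along its y; origin at its lowest point, 14 above the table. A groove 12 wide runs round mid-tread between two 22 wide ribs. One tyre is worn (groove about 4 mm deep), the other good (about 10 mm).
- wheel_a_top (a point): Top of wheel_a at the mid-width of the groove, level with the tops of the ribs: the gauge's origin belongs here when its foot sits flat. Same axes as wheel_a.
- wheel_b: The other tyre, same size and look, same origin and axes.
- wheel_b_top (a point): The same point on wheel_b.
- flag_left (a joint): Marker lever at the left end of the stand: orange ball 28 dia on a 9 thick arm, 80 from hinge to ball centre. 0 = leaning 0.45 rad from upright to the stand's -x (towards the robot), 0.9 = leaning 0.45 rad to +x (tipped fully over, at its stop). Stays where it is left; about 1 N at the ball moves it. Starts between 0 and 0.1.
- flag_right (a joint): The same lever at the right end of the stand.
- flag_left_tip (a point): Centre of the left lever's ball (122 to 130 above the table).
- flag_right_tip (a point): Centre of the right lever's ball.
- wrench: Bystander: open-ended wrench lying flat, about 180 long, loose
- screwdriver: Bystander: screwdriver lying flat, about 200 long, loose
- oil_bottle: Bystander: amber oil bottle with red cap, 56 dia, 150 tall, loose
- grease_tin: Bystander: yellow grease tin, 80 dia, 60 tall, loose
- mug: Bystander: white mug, 80 dia, 90 tall, loose
- tyre_lever: Bystander: blue plastic tyre lever lying flat, 125 long, loose
- patch_box: Bystander: green patch-kit box, 70 x 45 x 25, loose

How it is judged:
On the way, in this order (a step that is already met when the one before it is completed fails the run):
1. the gauge's foot sits flat on the left tyre with the probe down in its groove, for half a second (((horizontal distance between wheel_a_top and place_left below 0.03 m and (horizontal distance between gauge and wheel_a_top below 0.012 m and value of joint probe between 0.008 and 0.012 m and angle between gauge's own z axis and vertical below 0.09 rad and z of gauge in the frame of wheel_a_top between -0.003 and 0.0025 m and contact force between gauge and wheel_a above 2 N)) or (horizontal distance between wheel_b_top and place_left below 0.03 m and (horizontal distance between gauge and wheel_b_top below 0.012 m and value of joint probe between 0.002 and 0.006 m and angle between gauge's own z axis and vertical below 0.09 rad and z of gauge in the frame of wheel_b_top between -0.003 and 0.0025 m and contact force between gauge and wheel_b above 2 N)))), for 0.5 s.
2. then the same on the right tyre (((horizontal distance between wheel_a_top and place_right below 0.03 m and (horizontal distance between gauge and wheel_a_top below 0.012 m and value of joint probe between 0.008 and 0.012 m and angle between gauge's own z axis and vertical below 0.09 rad and z of gauge in the frame of wheel_a_top between -0.003 and 0.0025 m and contact force between gauge and wheel_a above 2 N)) or (horizontal distance between wheel_b_top and place_right below 0.03 m and (horizontal distance between gauge and wheel_b_top below 0.012 m and value of joint probe between 0.002 and 0.006 m and angle between gauge's own z axis and vertical below 0.09 rad and z of gauge in the frame of wheel_b_top between -0.003 and 0.0025 m and contact force between gauge and wheel_b above 2 N)))), for 0.5 s.
3. then the marker lever beside the worn tyre is tipped over and the other is not (((horizontal distance between wheel_a_top and place_left below 0.03 m and value of joint flag_left above 0.75 rad and value of joint flag_right below 0.3 rad) or (horizontal distance between wheel_a_top and place_right below 0.03 m and value of joint flag_right above 0.75 rad and value of joint flag_left below 0.3 rad))), for 0.2 s.
At the end, for the whole second after the job is handed in: The marker lever beside the worn tyre is tipped fully over (joint above 0.75 of 0.9 rad), the other is still down (below 0.3 rad), and the gauge stands still and upright on its rest: its origin within 12 mm (3 mm in height) of the seat, probe out in the hole (((horizontal distance between wheel_a_top and place_left below 0.03 m and value of joint flag_left above 0.75 rad and value of joint flag_right below 0.3 rad) or (horizontal distance between wheel_a_top and place_right below 0.03 m and value of joint flag_right above 0.75 rad and value of joint flag_left below 0.3 rad)) and horizontal distance between gauge and rest_seat below 0.012 m and z of gauge in the frame of rest_seat between -0.003 and 0.003 m and angle between gauge's own z axis and vertical below 0.06 rad and value of joint probe below 0.002 m and linear speed of gauge below 0.02 m/s); the robot touches nothing.
It fails at once if a bystander is moved by more than 4 cm or tipped over (distance of any of wrench, screwdriver, oil_bottle, grease_tin, mug, tyre_lever, patch_box from where it was at the start of the episode above 0.04 m or angle between any of wrench, screwdriver, oil_bottle, grease_tin, mug, tyre_lever, patch_box's own z axis and vertical above 0.6 rad).
It fails at once if the gauge is dropped on the bench or laid over (height (world z) of gauge below 0.02 m or angle between gauge's own z axis and vertical above 1 rad).
It also fails if it takes over 58 s, if anything falls off the work surface, if the arm or the gripper's body presses on something with over 40 N, if the wrist force passes 120 N, or if a joint passes its speed limit or range.

ROBOT

A 7-joint arm with a two-finger parallel gripper is mounted at the origin on the work surface. World frame = base frame: x ahead of the robot, y to its left, z up, the work surface at z = 0. Lengths are in m, angles in rad, forces in N, time in s.
With the tool pointing down it reaches from about 0.35 to 0.9 m from the base axis. Payload 8.1 kg.
Tool frame: the origin (TCP) lies at the very end of the fingers, on their centre line; the grasp point (between the pads) lies 19 mm behind it (arm.tcp_to_grasp is the distance from the TCP to the grasp point, in m); z points along the fingers, y is the line along which they close (so a half turn about z gives the same grasp; the last joint's range is limited). The gripper opens to 92 mm and grips with 3 to 60 N. Pads are 19 mm wide; open, the fingers measure 130 mm over their backs; the gripper's body (75 mm by 190 mm) begins 47 mm behind the grasp point.
Start: joints at [-1.267, 0.434, 0.025, 1.573, -0.012, 1.134, -0.075], TCP at [0.247, 0.574, 0.227] pointing down, gripper open.
Joint ranges: [-2.62, 2.62], [-0.44, 2.09], [-1.27, 1.32], [0.08, 2.57], [-1.32, 4.46], [0.12, 2], [-2.74, 2.74]. Speed limits (rad/s): [2.22, 2.22, 3.01, 3.01, 3.14, 3.14, 3.14].

INTERFACE

Orientations are given as a rotation vector (axis times angle).
In Python, from cell import arm gives the robot as it stands.
- The arm moves only by the tool tcp_steps, called after ">>>" as name(argument=value, ...) on one line, values as JSON. Schema: {"type":"object","properties":{"rows":{"type":"array","items":{"type":"array","items":{"type":"number"},"minItems":5,"maxItems":5},"minItems":1,"maxItems":10},"grip_force":{"type":"number"},"only":{"type":"string"},"quiet":{"type":"boolean"},"lines":{"type":"string"}},"required":["rows"],"additionalProperties":false}. rows is a list of rows, 1 to 10 of them, each of 5 numbers: dx, dy, dz in fractions of the full range, 1 being 0.5 m, then a turn about the tool's z in normalised numbers (1 is pi rad), then the opening from 0.0 (shut) to 1.0 (fully open); each row shifts and turns the commanded pose from where the row before left it, along the tool's axes as they then stand; what a row does not reach is not made up. A row lasts 1/10 s, in which the tool goes at most 0.05 m and 0.15 rad, less where a joint would pass 70% of its speed; a pose out of reach is approached as far as the arm can. The fingers move at their own pace and stop on an object; grip_force is the grip in N (left out, the last holds). Time passes only in rows, so rows that do not move let the fingers close. The tool returns the time, the measured TCP pose, the force, the opening and the grip force at its end. only (a regular expression) keeps the lines of the reply that match it, lines (a string "A,B") keeps lines A to B, and quiet returns only ok. Shift and turn numbers lie between -1 and 1, and a call with a number outside is refused. Input that does not fit is refused with a message, and nothing moves.
- arm.observe(): the state, without advancing time (a new reading comes with each control period).
- arm.get_image(name): name is "scene" or "top" or "wrist"; returns a dict with "image" (480x640x3 uint8, blue, green, red), "fx", "fy", "cx", "cy" (pixels), "cam_to_world" (4x4, takes a point from camera to world coordinates); the wrist camera has in their place "mount" (4x4, takes a point from camera to tool coordinates, whose origin is the TCP and whose axes are the flange's). Camera axes: x right, y down, z forward; pixel columns grow to the right and rows downward; lengths in m; the calibration is good to about 2 mm. The wrist camera is an equidistant fisheye: a pixel r from the principal point sees the ray r / f radians off the axis. A picture is of the moment at which its call begins: read the wrist's pose just before it. There is no depth.
- arm.sign_off(): hands the job in; it is judged then, once.
The state is a dict: "clock": time; "joints": joint angles; "dq": joint speeds; "joint_efforts": joint torques, N m; "position": TCP position; "ee_rot": TCP orientation; "force": force on the tool from outside, world axes, zero at the start; "ft_torque": the same for the moment, N m; "width": opening from 0.0 (shut) to 1.0 (fully open); "gripper_force": force on a finger pad.
Only numpy, scipy, OpenCV 4.12 (cv2) and the standard library are available. Lean on these libraries where they do the work, as an engineer would, in place of code of your own. Each camera call takes 0.05 s, during which the arm holds its last target. There are 200 camera calls.

## Working session

There is one attempt and no reset: what is moved stays moved. The work goes in short steps, Python scripts to look and compute and a tool call to move; the robot and the scene stay as the last step left them, time stands still between calls to the robot, and variables do not carry over. Pictures are saved under pics/ and viewed, at most 10 in all, crops included, and the job is handed in when it is done.

```bash
ls; mkdir -p pics; python3 - <<'E'
from cell import arm
import cv2,numpy as np
for n in ["scene","top"]:
    d=arm.get_image(n); cv2.imwrite(f"pics/{n}0.png",d["image"])
    print(n,d["fx"],d["fy"],d["cx"],d["cy"]); print(np.round(d["cam_to_world"],4).tolist())
s=arm.observe(); print(s["clock"],s["position"],s["ee_rot"],s["force"],s["width"],arm.tcp_to_grasp)
E
```

```text
cell.py
pics
scene 449.53342168464894 449.53342168464894 313.85679417600204 239.25017880227205
[[0.8042, 0.4948, -0.3292, 0.927], [0.5943, -0.6744, 0.4382, -0.5323], [-0.0052, -0.5481, -0.8364, 1.217], [0.0, 0.0, 0.0, 1.0]]
top 582.6049411379146 582.6049411379146 327.3635444515909 249.69785049499998
[[0.0109, -0.9819, 0.1892, 0.2163], [-0.9999, -0.0098, 0.0065, 0.0494], [-0.0045, -0.1893, -0.9819, 1.6977], [0.0, 0.0, 0.0, 1.0]]
0.1 [0.24717967 0.57354842 0.22601264] [-6.34691661e-01 -3.07666324e+00  2.22360795e-03] [ 0.02934721  0.00871157 -0.20980982] 1.003285935315542 0.0188
```

View pics/scene0.png

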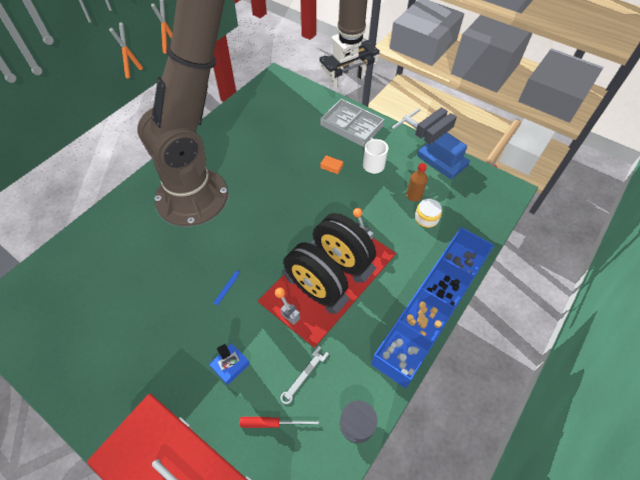

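View pics/top0.png

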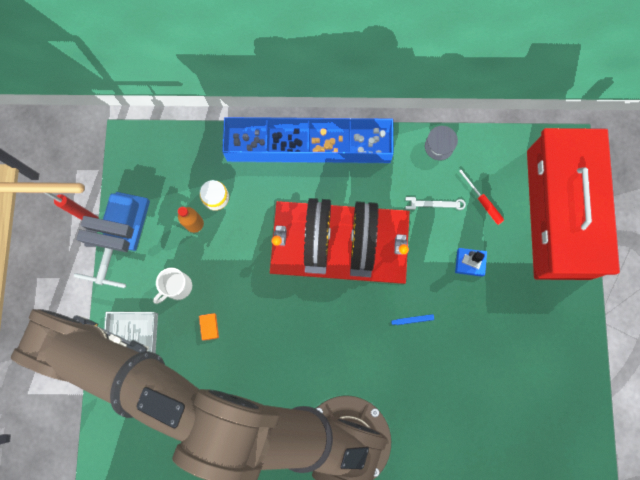

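The scene view shows the gauge on its blue rest at about (229,360), the red stand with both tyres at about (330,270), and the balls at (280,293) and (358,213). In the top view the rest is at (472,262) and the handle at (478,257), with balls at (277,241) for left and (404,249) for right. Next I'll enlarge the details.

```bash
python3 - <<'E'
import cv2,numpy as np
t=cv2.imread("pics/top0.png");s=cv2.imread("pics/scene0.png")
R=lambda i,x,y,w,h,W,H:cv2.resize(i[y:y+h,x:x+w],(W,H),interpolation=cv2.INTER_CUBIC)
m=np.zeros((600,800,3),np.uint8)
m[:300,:320]=R(t,452,242,40,37,320,300)   # x8
m[:300,320:]=R(t,262,192,160,100,480,300) # x3
m[300:,:320]=R(s,204,336,53,50,320,300)   # x6
m[300:,320:]=R(s,250,200,160,100,480,300) # x3
cv2.imwrite("pics/m1.png",m)
E
```

```text
(no output)
```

View pics/m1.png

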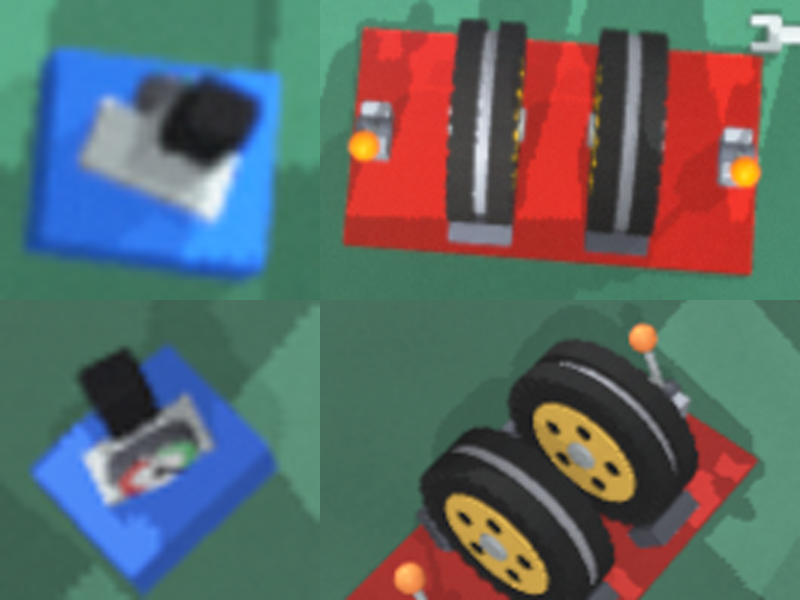

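Top crop: the gauge foot runs from about (464,258) to (480,267), so the gauge is yawed roughly −25°, with the dial on the far (+x) side. The grooves show as light bands and stand/rest outlines are clean. Next I'll fit the block models to the masks in both views.

```bash
cat > h.py <<'E'
import numpy as np,cv2,pickle
from scipy.optimize import least_squares,minimize
from scipy.spatial.transform import Rotation as Ro
K={"scene":(449.53342,313.85679,239.25018,np.array([[0.8042,0.4948,-0.3292,0.927],[0.5943,-0.6744,0.4382,-0.5323],[-0.0052,-0.5481,-0.8364,1.217],[0,0,0,1]])),
"top":(582.60494,327.36354,249.69785,np.array([[0.0109,-0.9819,0.1892,0.2163],[-0.9999,-0.0098,0.0065,0.0494],[-0.0045,-0.1893,-0.9819,1.6977],[0,0,0,1]]))}
def proj(n,P):
    f,cx,cy,T=K[n]; p=(np.atleast_2d(P)-T[:3,3])@T[:3,:3]
    return f*p[:,:2]/p[:,2:]+[cx,cy]
def tri(obs):
    r=lambda P:np.concatenate([proj(n,P)[0]-u for n,u in obs])
    s=least_squares(r,[.6,0,.1]); return s.x,np.abs(s.fun).max()
def box(x,y,z,yaw,a,b,h,z0=0):
    c=np.array([[i*a/2,j*b/2,k] for i in(-1,1) for j in(-1,1) for k in(z0,z0+h)])
    return c@Ro.from_euler('z',yaw).as_matrix().T+[x,y,z]
def wcam(d,st): # wrist camera to world
    T=np.eye(4);T[:3,:3]=Ro.from_rotvec(st["ee_rot"]).as_matrix();T[:3,3]=st["position"]
    return T@np.array(d["mount"])
def wproj(P,T,d):
    p=(np.atleast_2d(P)-T[:3,3])@T[:3,:3]; th=np.arctan2(np.hypot(p[:,0],p[:,1]),p[:,2]); ph=np.arctan2(p[:,1],p[:,0])
    return np.c_[d["cx"]+d["fx"]*th*np.cos(ph),d["cy"]+d["fy"]*th*np.sin(ph)]
def wray(uv,T,d):
    q=(np.atleast_2d(uv)-[d["cx"],d["cy"]])/[d["fx"],d["fy"]]; th=np.hypot(*q.T); 
    v=np.c_[q*(np.sinc(th/np.pi)/np.where(th>0,1,1)*0+np.sin(th)/np.maximum(th,1e-9))[:,None],np.cos(th)]
    return T[:3,3],v@T[:3,:3].T
def onplane(uv,T,d,z):
    o,v=wray(uv,T,d); return o+v*((z-o[2])/v[:,2])[:,None]
def hullmask(pts,sh=(480,640)):
    S=16;m=np.zeros(sh,np.uint8)
    h=cv2.convexHull(np.float32(pts)); cv2.fillConvexPoly(m,np.int32(np.round(h*S)),255,cv2.LINE_AA,4); return m/255.
E
python3 - <<'E'
from h import *
I={n:cv2.imread(f"pics/{n}0.png") for n in K}
H={n:cv2.cvtColor(I[n],cv2.COLOR_BGR2HSV) for n in K}
def mask(n,lo,hi,roi,s=120):
    x0,y0,x1,y1=roi; m=np.zeros((480,640),np.uint8); m[y0:y1,x0:x1]=cv2.inRange(H[n],(lo,s,60),(hi,255,255))[y0:y1,x0:x1]
    k,l,st,c=cv2.connectedComponentsWithStats(m); 
    return m,c
def hull(m,minA=4):
    k,l,st,c=cv2.connectedComponentsWithStats(m)
    p=np.argwhere(np.isin(l,[i for i in range(1,k) if st[i,4]>=minA]))[:,::-1]; return hullmask(cv2.convexHull(np.float32(p))[:,0])
def fit(tg,x0,a,b,h):
    def cost(p): return sum(((hullmask(proj(n,box(p[0],p[1],p[2],p[3],a,b,h)))-tg[n])**2).sum() for n in tg)
    best=None
    for y0 in (0,.15,-.15):
        s=minimize(cost,np.array(x0)+[0,0,0,y0],method="Nelder-Mead",options=dict(initial_simplex=np.array(x0)+[0,0,0,y0]+np.r_[np.zeros((1,4)),np.diag([.02,.02,.01,.1])],xatol=1e-4,fatol=.1))
        if best is None or s.fun<best.fun: best=s
    return best
rest={"top":hull(mask("top",100,125,(445,235,500,290))[0]),"scene":hull(mask("scene",100,125,(200,335,260,395))[0])}
s=fit(rest,[.53,-.25,0,0],.07,.08,.03);print("rest",s.x.round(4),s.fun,[rest[n].sum() for n in rest])
def red(n,roi):
    x0,y0,x1,y1=roi;m=np.zeros((480,640),np.uint8);hh=H[n];q=((hh[...,0]<6)|(hh[...,0]>172))&(hh[...,1]>150)&(hh[...,2]>60);m[y0:y1,x0:x1]=255*q[y0:y1,x0:x1];return m
st={"top":hull(red("top",(262,195,415,290)),20),"scene":hull(red("scene",(250,205,400,350)),20)}
s2=fit(st,[.6,0,0,0],.22,.40,.01);print("stand",s2.x.round(4),s2.fun,[st[n].sum() for n in st])
x,y,z,w=s2.x;R=Ro.from_euler('z',w).as_matrix()
for nm,p in dict(pl=(0,.065,.204),pr=(0,-.065,.204),fl=(-.035,.175,.122),fr=(-.035,-.175,.122)).items(): 
    P=np.array([x,y,0])+R@p;print(nm,P.round(4),[proj(n,P)[0].round(1) for n in K])
for nm,o in dict(fl=((270,232,286,250),(350,205,366,222)),fr=((396,240,412,257),(272,285,288,302))).items():
    obs=[]
    for n,roi in zip(("top","scene"),o):
        m,_=mask(n,7,25,roi,130);M=cv2.moments(m,True);obs.append((n,np.array([M["m10"],M["m01"]])/M["m00"]))
    print(nm,obs,tri(obs))
E
```

```text
rest [  2.1956   5.7438  -3.5293 -12.4917] 1766.7793771626298 [np.float64(835.6823529411764), np.float64(969.7725490196078)]
stand [ 0.5684  0.0237 -0.0068 -0.068 ] 1716.88861207228 [np.float64(10032.019607843136), np.float64(6992.203921568627)]
pl [0.5728 0.0885 0.204 ] [array([346.4, 225.2]), array([316.5, 224. ])]
pr [ 0.564  -0.0412  0.204 ] [array([315.8, 256.1]), array([365.8, 227.7])]
fl [0.5454 0.2007 0.122 ] [array([358.2, 211.9]), array([276.5, 240.2])]
fr [ 0.5216 -0.1485  0.122 ] [array([279.8, 291.2]), array([403.1, 249.9])]
fl [('top', array([276.10714286, 240.35714286])), ('scene', array([357.05970149, 212.2238806 ]))] (array([0.54394649, 0.20070712, 0.11990418]), np.float64(0.6924985938539407))
fr [('top', array([403.44318182, 249.09090909])), ('scene', array([279.47191011, 292.3258427 ]))] (array([ 0.52327205, -0.15053966,  0.12106813]), np.float64(0.36080823306014054))
```

```bash
python3 - <<'E'
from h import *
I={n:cv2.imread(f"pics/{n}0.png") for n in K}
H={n:cv2.cvtColor(I[n],cv2.COLOR_BGR2HSV) for n in K}
def hm(n,roi):
    x0,y0,x1,y1=roi;m=np.zeros((480,640),np.uint8);m[y0:y1,x0:x1]=cv2.inRange(H[n],(100,120,60),(125,255,255))[y0:y1,x0:x1]
    return hullmask(cv2.convexHull(np.float32(np.argwhere(m>0)[:,::-1]))[:,0])
tg={"top":hm("top",(445,235,500,290)),"scene":hm("scene",(200,335,260,395))}
cost=lambda p:sum(((hullmask(proj(n,box(*p,.07,.08,.03)))-tg[n])**2).sum() for n in tg)
for y0 in(0,-.2,.2):
    x0=np.array([.51,-.36,0,y0]);s=minimize(cost,x0,method="Nelder-Mead",options=dict(initial_simplex=x0+np.r_[np.zeros((1,4)),np.diag([.02,.02,.01,.1])],xatol=1e-4,fatol=.1));print("rest",s.x.round(4),s.fun)
# gauge handle top: crop pixel estimates, top and scene
for nm,a,b in (("htop",(452+212/8,242+112/8.1),(204+104/6.04,336+62/6)),):
    print(nm,tri([("top",np.array(a)),("scene",np.array(b))]))
for u in ((95,130),(225,200)):pass
E
```

```text
rest [ 0.5079 -0.361  -0.0015 -0.1081] 35.82895809304114
rest [ 0.508  -0.3607 -0.0019 -0.1139] 34.94497500961168
rest [ 0.5079 -0.3607 -0.0013 -0.1157] 34.100715109573244
htop (array([ 0.50391413, -0.3558072 ,  0.12925301]), np.float64(0.9685733055699473))
```

Careful with the scale: shifts go in shares of 0.5 m and turns go in shares of pi rad. That gives: -0.0375 m / 0.5 = -0.075, -0.03 m / 0.5 = -0.06.

>>> tcp_steps(rows=[[-0.06,-0.075,-0.004,0,1],[-0.06,-0.075,-0.004,0,1],[-0.06,-0.075,-0.004,0,1],[-0.06,-0.075,-0.004,0,1],[-0.06,-0.075,-0.004,0,1],[-0.06,-0.075,-0.004,0,1],[-0.06,-0.075,-0.004,0,1],[-0.06,-0.075,-0.004,0,1],[-0.06,-0.075,-0.004,0,1],[-0.06,-0.075,-0.004,0,1]])

```text
clock: 1.1
position: [0.3743, 0.1089, 0.2468]
ee_rot: [0.634, 3.077, 0.001]
force: [0.9, 0.4, 0.9]
width: 0.999
gripper_force: 0.0
```

>>> tcp_steps(rows=[[-0.06,-0.075,-0.004,0,1],[-0.06,-0.075,-0.004,0,1],[-0.06,-0.075,-0.004,0,1],[-0.06,-0.075,-0.004,0,1],[-0.06,-0.075,-0.004,0,1],[-0.06,-0.075,-0.004,0,1],[-0.06,-0.075,-0.004,0,1],[-0.06,-0.075,-0.004,0,1],[-0.06,-0.075,-0.004,0,1],[-0.01,-0.01,0,0,1]])

```text
clock: 2.1
position: [0.4907, -0.3186, 0.2646]
ee_rot: [0.644, 3.075, -0.006]
force: [-0.3, 0.1, 0.7]
width: 1.001
gripper_force: 0.0
```

```bash
cat > snap.py <<'E'
import sys;from h import *
from cell import arm
st=arm.observe();d=arm.get_image("wrist");d={k:(np.array(v) if isinstance(v,(list,)) else v) for k,v in d.items()}
n=sys.argv[1];cv2.imwrite(f"pics/{n}.png",d["image"]);pickle.dump((st,d),open(f"pics/{n}.pkl","wb"))
R=Ro.from_rotvec(st["ee_rot"]).as_matrix();print(st["clock"],st["position"].round(4),R.round(3).tolist(),"cam",wcam(d,st)[:3,3].round(3),wcam(d,st)[:3,2].round(2),d["fx"],d["cx"],d["cy"])
E
python3 snap.py w1
```

```text
2.1 [ 0.4907 -0.3186  0.2646] [[-0.916, 0.401, -0.001], [0.401, 0.916, -0.004], [-0.001, -0.004, -1.0]] cam [ 0.416 -0.286  0.422] [ 0.27 -0.12 -0.95] 371.64829954431775 324.7289404263146 245.2460479521115
```

View pics/w1.png

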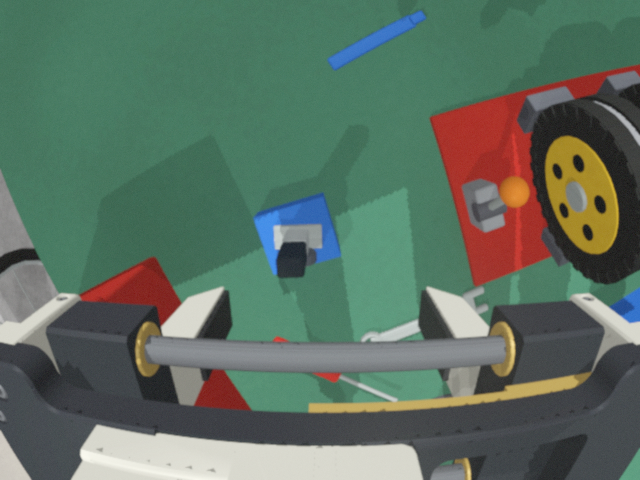

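The wrist view shows the handle at (292,258), the foot's near edge from (274,226) to (321,225), the rest around (300,235), and the right ball at (514,192). The foot is nearly parallel to the finger line. I'll fit the foot next.

```bash
python3 - <<'E'
from h import *
st,d=pickle.load(open("pics/w1.pkl","rb"));T=wcam(d,st);I=d["image"];H=cv2.cvtColor(I,cv2.COLOR_BGR2HSV)
m=np.zeros((480,640),np.uint8);m[215:265,262:335]=((H[...,1]<70)&(H[...,2]>140))[215:265,262:335]*255
k,l,s,c=cv2.connectedComponentsWithStats(m);i=1+np.argmax(s[1:,4]);print(s[i])
q=np.argwhere(l==i)[:,::-1];ed=np.array([[u,q[q[:,0]==u,1].min()-.5] for u in range(277,319)]);
W=onplane(ed,T,d,.038);v=np.polyfit(W[:,1],W[:,0],1);yaw=-np.arctan(v[0]) ;print("foot edge dx/dy",v[0],"gauge yaw",-np.arctan(v[0]))
L=[q[q[:,1]==r,0] for r in range(230,244)];lr=np.array([[a.min()-.5,a.max()+.5] for a in L]);rows=np.arange(230,244)
Lw=onplane(np.c_[lr[:,0],rows],T,d,.038);Rw=onplane(np.c_[lr[:,1],rows],T,d,.038)
ex=np.array([np.cos(yaw),np.sin(yaw)]);ey=np.array([-np.sin(yaw),np.cos(yaw)])
print("y extents",np.median(Lw[:,:2]@ey),np.median(Rw[:,:2]@ey),"x near edge",np.median(W[:,:2]@ex))
g=ex*(np.median(W[:,:2]@ex)+.013)+ey*(np.median(Lw[:,:2]@ey)+np.median(Rw[:,:2]@ey))/2;print("gauge",g)
# black handle: top face
b=np.zeros_like(m);b[235:285,270:312]=(H[...,2]<60)[235:285,270:312]*255
k,l,s,c=cv2.connectedComponentsWithStats(b);i=1+np.argmax(s[1:,4]);print(s[i],c[i])
hh=np.array([[x,y,z] for x in(-.01,.01) for y in(-.012,.012) for z in (.082,.13)])@Ro.from_euler('z',yaw).as_matrix().T+[*g,0]
p=wproj(hh,T,d);print("pred handle bbox",p.min(0),p.max(0))
# rest by wrist
bl=np.zeros_like(m);bl[185:285,245:350]=cv2.inRange(H,(100,120,60),(125,255,255))[185:285,245:350]
tg=hullmask(cv2.convexHull(np.float32(np.argwhere(bl>0)[:,::-1]))[:,0])
cost=lambda p:((hullmask(wproj(box(p[0],p[1],0,p[2],.07,.08,.03),T,d))-tg)**2).sum()
x0=np.array([.508,-.361,-.11]);r=minimize(cost,x0,method="Nelder-Mead",options=dict(initial_simplex=x0+np.r_[np.zeros((1,3)),np.diag([.01,.01,.1])]));print("rest",r.x,r.fun)
E
```

```text
[274 224  48  26 897]
foot edge dx/dy 0.3980417435197926 gauge yaw -0.3788170858678342
y extents -0.171827099724448 -0.1199699384505242 x near edge 0.5881092240021287
gauge [ 0.5045358  -0.35785794]
[278 243  28  34 770] [292.28701299 258.66363636]
pred handle bbox [274.56698734 238.11822544] [306.98909315 277.25241377]
rest [ 0.50710325 -0.36065973 -0.12073508] 24.115432525951558
```

```bash
cat > calc.py <<'E'
import sys;from h import *
from cell import arm
# target x y z yaw -> tool deltas
t=list(map(float,sys.argv[1:]));s=arm.observe();R=Ro.from_rotvec(s["ee_rot"]).as_matrix()
yaw=np.arctan2(-R[0,1],R[1,1]);print(s["clock"],"pos",s["position"].round(4),"yaw",yaw.round(4),"F",np.round(s["force"],1),"w",round(s["width"],3))
print("tool delta",(R.T@(np.array(t[:3])-s["position"])).round(4),"turn",round(yaw-t[3],4) if len(t)>3 else "", "tilt",R[:,2].round(4))
E
python3 calc.py .5045 -.358 .0852 -.379
```

```text
2.15 pos [ 0.4909 -0.3167  0.2642] yaw -0.4119 F [ 1.   0.2 -0.1] w 1.001
tool delta [-0.0291 -0.0319  0.1791] turn -0.0329 tilt [-0.0013 -0.0024 -1.    ]
```

Converted, 0.04 m / 0.5 = 0.08, -0.016 m / 0.5 = -0.032, -0.017 rad / 3.1416 = -0.0054.

>>> tcp_steps(rows=[[-0.03,-0.032,0,-0.0051,1],[-0.028,-0.032,0,-0.0054,1],[0,0,0.08,0,0.7],[0,0,0.08,0,0.7],[0,0,0,0,0.7],[0,0,0,0,0.7]])

```text
clock: 2.75
position: [0.5057, -0.3521, 0.1851]
ee_rot: [-0.582, -3.086, -0.001]
force: [-0.1, -0.8, 0.5]
width: 0.719
gripper_force: 0.0
```

```bash
python3 calc.py .5045 -.358 .0852 -.379
```

```text
2.75 pos [ 0.5057 -0.3521  0.1851] yaw -0.3729 F [-0.1 -0.8  0.5] w 0.719
tool delta [-0.0012 -0.006   0.0999] turn 0.0061 tilt [-0.0011  0.0011 -1.    ]
```

Converted, 0.04 m / 0.5 = 0.08, 0.03 m / 0.5 = 0.06, 0.006 rad / 3.1416 = 0.0019.

>>> tcp_steps(rows=[[-0.002,-0.012,0.06,0.0019,0.7],[0,0,0.08,0,0.7],[0,0,0.06,0,0.7],[0,0,0,0,0.7],[0,0,0,0,0.7]])

```text
clock: 3.25
position: [0.5056, -0.3597, 0.087]
ee_rot: [0.592, 3.083, -0.001]
force: [0.6, -0.9, 0.5]
width: 0.695
gripper_force: 0.0
```

```bash
python3 calc.py .5045 -.358 .0852 -.379
```

```text
3.25 pos [ 0.5056 -0.3597  0.087 ] yaw -0.3794 F [ 0.6 -0.9  0.5] w 0.695
tool delta [0.0017 0.0012 0.0018] turn -0.0004 tilt [ 0.0019 -0.0011 -1.    ]
```

Converted, 0.001 m / 0.5 = 0.002.

>>> tcp_steps(rows=[[0.002,0.002,0.002,0,0.7],[0,0,0,0,0.1],[0,0,0,0,0.1],[0,0,0,0,0.1],[0,0,0,0,0.1],[0,0,0,0,0.1],[0,0,0,0,0.1]], grip_force=40)

```text
clock: 3.95
position: [0.5039, -0.3579, 0.0837]
ee_rot: [-0.593, -3.085, -0.0]
force: [-0.1, 0.3, 0.5]
width: 0.259
gripper_force: 40.0
```

```bash
python3 calc.py .5045 -.358 .0852 -.379
```

```text
3.95 pos [ 0.5039 -0.3579  0.0837] yaw -0.3799 F [-0.1  0.3  0.5] w 0.259
tool delta [-0.0006  0.0001 -0.0015] turn -0.0009 tilt [-0.e+00  1.e-04 -1.e+00]
```

Converted, -0.049 m / 0.5 = -0.098, -0.03 m / 0.5 = -0.06.

>>> tcp_steps(rows=[[0,0,-0.06,0,0.1],[0,0,-0.098,0,0.1],[0,0,-0.098,0,0.1],[0,0,-0.098,0,0.1],[0,0,-0.098,0,0.1],[0,0,0,0,0.1]])

```text
clock: 4.55
position: [0.5055, -0.3604, 0.3165]
ee_rot: [0.592, 3.075, -0.006]
force: [-0.1, 0.2, -2.9]
width: 0.26
gripper_force: 40.0
```

```bash
python3 calc.py .5728 .0885 .309 -.068
```

```text
4.55 pos [ 0.5055 -0.3604  0.3165] yaw -0.3804 F [-0.1  0.2 -2.9] w 0.26
tool delta [0.1043 0.4418 0.0056] turn -0.3124 tilt [ 0.0088 -0.0055 -0.9999]
```

Converted, 0.047 m / 0.5 = 0.094, 0.006 m / 0.5 = 0.012, -0.104 rad / 3.1416 = -0.0331.

>>> tcp_steps(rows=[[0,0,0,-0.0331,0.1],[0,0,0,-0.0331,0.1],[0,0,0,-0.0331,0.1],[0.012,0.094,-0.008,0,0.1],[0.012,0.094,-0.008,0,0.1],[0.012,0.094,-0.008,0,0.1],[0.012,0.094,-0.008,0,0.1],[0.012,0.094,-0.008,0,0.1],[0.012,0.094,-0.008,0,0.1],[0.012,0.094,-0.008,0,0.1]])

```text
clock: 5.55
position: [0.4833, -0.0249, 0.337]
ee_rot: [-0.107, -3.139, 0.0]
force: [0.8, -0.5, -2.8]
width: 0.263
gripper_force: 40.0
```

>>> tcp_steps(rows=[[0.012,0.094,0,0,0.1],[0,0,0,0,0.1],[0,0,0,0,0.1],[0,0,0,0,0.1]])

```text
clock: 5.95
position: [0.4813, 0.0193, 0.3372]
ee_rot: [-0.109, -3.139, 0.001]
force: [-0.8, -1.1, -2.4]
width: 0.259
gripper_force: 40.0
```

```bash
python3 snap.py w2
```

```text
5.95 [0.4813 0.0193 0.3372] [[-0.998, 0.069, -0.001], [0.069, 0.998, -0.001], [0.001, -0.001, -1.0]] cam [0.4   0.025 0.495] [ 0.3  -0.02 -0.95] 371.64829954431775 324.7289404263146 245.2460479521115
```

View pics/w2.png

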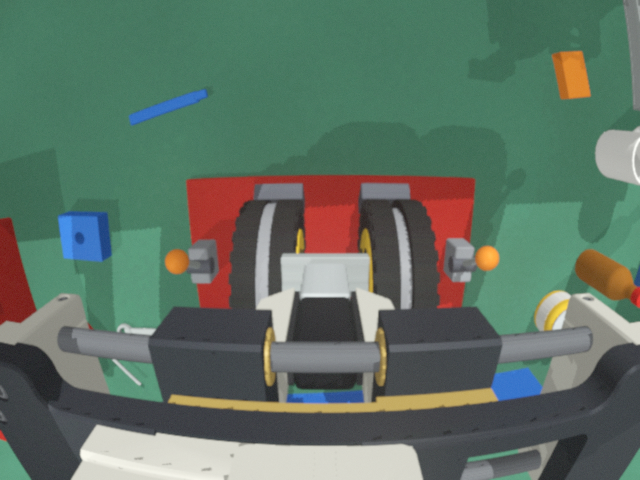

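Wrist view 2: the right tyre's groove is the grey band at about (265,245), the left tyre's is at about (402,245), the rest's empty hole is at (80,238), and the balls are at (177,262) and (487,258). Now to refine with these.

```bash
python3 - <<'E'
from h import *
st,d=pickle.load(open("pics/w2.pkl","rb"));T=wcam(d,st);I=d["image"];G=cv2.cvtColor(I,cv2.COLOR_BGR2GRAY).astype(float);H=cv2.cvtColor(I,cv2.COLOR_BGR2HSV)
w=-.068;c=np.array([.5684,.0237]);ex=np.array([np.cos(w),np.sin(w)]);ey=np.array([-np.sin(w),np.cos(w)])
def cyl(uv,r=.095):
    o,v=wray(uv,T,d);v=v[0];ox,oz=(o[:2]-c)@ex,o[2]-.109;vx,vz=v[:2]@ex,v[2]
    A=vx*vx+vz*vz;B=ox*vx+oz*vz;C=ox*ox+oz*oz-r*r;t=(-B-np.sqrt(B*B-A*C))/A;p=o+t*v
    return (p[:2]-c)@ey,(p[:2]-c)@ex,p[2]
for nm,a,b in(("right",245,285),("left",380,418)):
    for r in (215,225,235,245):
        x=G[r,a:b];g=cv2.GaussianBlur(x[None],(3,1),0)[0];on=np.where(g>95)[0]
        # longest run
        runs=np.split(on,np.where(np.diff(on)>1)[0]+1);ru=max(runs,key=len);e0,e1=a+ru[0]-.5,a+ru[-1]+.5
        print(nm,r,e0,e1,[np.round(cyl([e,r]),4) for e in(e0,e1)])
# stand near edge
pts=[]
for u in range(205,250,5):
    col=((H[160:200,u,0]<6)|(H[160:200,u,0]>172))&(H[160:200,u,1]>150);pts.append([u,160+np.argmax(col)-.5])
for u in range(310,355,5):
    col=((H[160:200,u,0]<6)|(H[160:200,u,0]>172))&(H[160:200,u,1]>150);pts.append([u,160+np.argmax(col)-.5])
W=onplane(pts,T,d,.01);f=np.polyfit(W[:,1],W[:,0],1);print("near edge slope",f,"x_s",np.median((W[:,:2]-c)@ex))
# rest hole
roi=G[225:252,66:98];k=(roi<roi.min()+25).astype(np.uint8);M=cv2.moments(k,True);uv=np.array([66+M["m10"]/M["m00"],225+M["m01"]/M["m00"]]);print("hole",uv,M["m00"],onplane(uv,T,d,.03))
bl=np.zeros((480,640),np.uint8);bl[200:270,50:120]=cv2.inRange(H,(100,120,60),(125,255,255))[200:270,50:120]
tg=hullmask(cv2.convexHull(np.float32(np.argwhere(bl>0)[:,::-1]))[:,0])
cost=lambda p:((hullmask(wproj(box(p[0],p[1],0,p[2],.07,.08,.03),T,d))-tg)**2).sum()
x0=np.array([.508,-.361,-.11]);r=minimize(cost,x0,method="Nelder-Mead",options=dict(initial_simplex=x0+np.r_[np.zeros((1,3)),np.diag([.01,.01,.1])]));print("rest",r.x,r.fun)
for nm,x,y in(("fr",177,262),("fl",487,258)):
    m=np.zeros((480,640),np.uint8);m[y-16:y+16,x-16:x+16]=cv2.inRange(H,(7,130,60),(25,255,255))[y-16:y+16,x-16:x+16];M=cv2.moments(m,True)
    print(nm,onplane([M["m10"]/M["m00"],M["m01"]/M["m00"]],T,d,.122))
E
```

```text
right 215 260.5 273.5 [array([-0.0736, -0.0891,  0.1419]), array([-0.0606, -0.0891,  0.1421])]
right 225 258.5 271.5 [array([-0.0734, -0.0826,  0.156 ]), array([-0.0609, -0.0825,  0.1561])]
right 235 256.5 270.5 [array([-0.0739, -0.0756,  0.1665]), array([-0.0606, -0.0756,  0.1665])]
right 245 255.5 270.5 [array([-0.0737, -0.0685,  0.1748]), array([-0.0598, -0.0685,  0.1748])]
left 215 393.5 402.5 [array([ 0.0573, -0.0891,  0.1418]), array([ 0.0664, -0.0892,  0.1417])]
left 225 395.5 404.5 [array([ 0.057 , -0.0826,  0.156 ]), array([ 0.0658, -0.0826,  0.1559])]
left 235 396.5 407.5 [array([ 0.0564, -0.0756,  0.1665]), array([ 0.0669, -0.0757,  0.1664])]
left 245 397.5 409.5 [array([ 0.0561, -0.0685,  0.1748]), array([ 0.0675, -0.0685,  0.1748])]
near edge slope [0.06669536 0.45429707] x_s -0.11222978604197187
hole [ 79.03448276 237.56321839] 87.0 [[ 0.506899   -0.35963655  0.03      ]]
rest [ 0.5074626  -0.36071687 -0.12055691] 9.944021530180699
fr [[ 0.52347513 -0.15137534  0.122     ]]
fl [[0.54344561 0.19960182 0.122     ]]
```

```bash
python3 calc.py .5714 .0873 .285 -.068
```

```text
6.0 pos [0.4813 0.019  0.3373] yaw -0.0702 F [ 0.2 -0.8 -2.8] w 0.256
tool delta [-0.0851  0.0745  0.0522] turn -0.0022 tilt [-7.e-04 -5.e-04 -1.e+00]
```

Converted, 0.03 m / 0.5 = 0.06, -0.0284 m / 0.5 = -0.0568, -0.002 rad / 3.1416 = -0.0006.

>>> tcp_steps(rows=[[-0.0568,0.0496,0,-0.0006,0.1],[-0.0568,0.0496,0,0,0.1],[-0.0568,0.0496,0,0,0.1],[0,0,0.06,0,0.1],[0,0,0.04,0,0.1],[0,0,0,0,0.1],[0,0,0,0,0.1]])

```text
clock: 6.7
position: [0.5716, 0.0878, 0.288]
ee_rot: [-0.107, -3.139, 0.001]
force: [1.1, -0.7, -0.5]
width: 0.257
gripper_force: 40.0
```

```bash
python3 calc.py .5714 .0873 .2577 -.068
```

```text
6.7 pos [0.5716 0.0878 0.288 ] yaw -0.0679 F [ 1.1 -0.7 -0.5] w 0.257
tool delta [ 0.0002 -0.0005  0.0303] turn 0.0001 tilt [-4.e-04 -5.e-04 -1.e+00]
```

Converted, 0.012 m / 0.5 = 0.024, 0.006 m / 0.5 = 0.012.

>>> tcp_steps(rows=[[0,0,0.024,0,0.1],[0,0,0.012,0,0.1],[0,0,0.008,0,0.1],[0,0,0.008,0,0.1],[0,0,0,0,0.1]])

```text
clock: 7.2
position: [0.5715, 0.089, 0.2616]
ee_rot: [0.103, 3.14, -0.0]
force: [-0.9, 0.0, -1.9]
width: 0.26
gripper_force: 40.0
```

```bash
python3 calc.py .5714 .0873 .2577 -.068
```

```text
7.2 pos [0.5715 0.089  0.2616] yaw -0.0659 F [-0.9  0.  -1.9] w 0.26
tool delta [-0.     -0.0018  0.0039] turn 0.0021 tilt [ 1.e-04 -0.e+00 -1.e+00]
```

>>> tcp_steps(rows=[[0,0,0.004,0,0.1],[0,0,0.004,0,0.1],[0,0,0,0,0.1]])

```text
clock: 7.5
position: [0.5716, 0.0891, 0.2578]
ee_rot: [0.103, 3.139, 0.0]
force: [-0.5, 0.5, 1.8]
width: 0.262
gripper_force: 40.0
```

```bash
python3 calc.py .5714 .0873 .2577 -.068
```

```text
7.5 pos [0.5716 0.0891 0.2578] yaw -0.0659 F [-0.5  0.5  1.8] w 0.262
tool delta [ 0.0001 -0.0018  0.0001] turn 0.0021 tilt [ 4.e-04  2.e-04 -1.e+00]
```

Converted, -0.001 m / 0.5 = -0.002.

>>> tcp_steps(rows=[[0,-0.002,0.002,0,0.1],[0,0,0.002,0,0.1],[0,0,0,0,0.1]])

```text
clock: 7.8
position: [0.5718, 0.0889, 0.2576]
ee_rot: [0.103, 3.138, 0.003]
force: [-5.4, 2.0, 14.8]
width: 0.262
gripper_force: 40.0
```

>>> tcp_steps(rows=[[0,0,0.002,0,0.1],[0,0,0,0,0.1]])

```text
clock: 8.0
position: [0.572, 0.0889, 0.2575]
ee_rot: [0.102, 3.137, 0.004]
force: [-7.1, 1.5, 21.9]
width: 0.26
gripper_force: 40.0
```

```bash
python3 calc.py .5714 .0873 .2577 -.068
```

```text
8.0 pos [0.572  0.0889 0.2575] yaw -0.0653 F [-7.1  1.5 21.9] w 0.26
tool delta [ 0.0005 -0.0016 -0.0002] turn 0.0027 tilt [ 0.0026  0.0024 -1.    ]
```

Converted, -0.001 m / 0.5 = -0.002.

>>> tcp_steps(rows=[[0,0,-0.002,0,0.1],[0,0,0,0,0.1],[0,0,0,0,0.1],[0,0,0,0,0.1],[0,0,0,0,0.1],[0,0,0,0,0.1],[0,0,0,0,0.1],[0,0,0,0,0.1],[0,0,0,0,0.1],[0,0,0,0,0.1]])

```text
clock: 9.0
position: [0.5719, 0.0889, 0.2575]
ee_rot: [0.102, 3.138, 0.003]
force: [-4.4, 1.7, 13.0]
width: 0.256
gripper_force: 40.0
```

```bash
python3 calc.py .5714 .0873 .2577 -.068
cat > sc.py <<'E'
import sys;from h import *
from cell import arm
n,x,y=sys.argv[1],*map(float,sys.argv[2:4]);I=arm.get_image("scene")["image"];T=arm.get_image("top")["image"]
def R(im,c,h,S):
    u,v=(c-h).astype(int);return cv2.resize(im[v:v+2*h,u:u+2*h],(S,S),interpolation=cv2.INTER_CUBIC)
P=[x,y,.24];cv2.imwrite(f"pics/{n}.png",np.hstack([R(I,proj("scene",P)[0],32,400),R(T,proj("top",P)[0],40,400)]))
E
python3 sc.py d1 .572 .088
```

```text
9.0 pos [0.5719 0.0889 0.2575] yaw -0.0653 F [-4.4  1.7 13. ] w 0.256
tool delta [ 0.0004 -0.0017 -0.0002] turn 0.0027 tilt [ 0.002   0.0019 -1.    ]
```

View pics/d1.png

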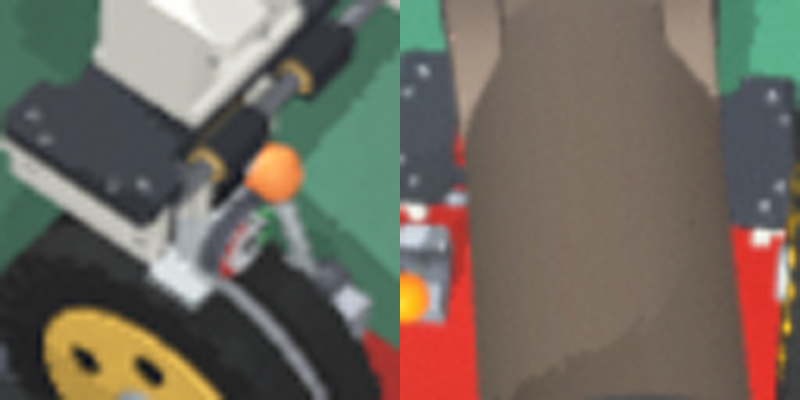

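The crop shows the foot sitting on the tyre across the groove, with the needle towards the green side (dial at about (245,240)). The spring force when flush was about 4 N, which agrees with a deep groove, so the left tyre looks good. I'll go on to the right one.

Converted, -0.044 m / 0.5 = -0.088, -0.043 m / 0.5 = -0.086, 0.003 rad / 3.1416 = 0.001.

>>> tcp_steps(rows=[[0,0,-0.04,0,0.1],[0,0,-0.034,0,0.1],[0,-0.086,0,0.001,0.1],[0,-0.086,0,0,0.1],[0,-0.088,0,0,0.1],[0,0,0,0,0.1],[0,0,0,0,0.1]])

```text
clock: 9.8
position: [0.5624, -0.0429, 0.2927]
ee_rot: [0.113, 3.14, 0.0]
force: [0.1, 1.0, -1.5]
width: 0.258
gripper_force: 40.0
```

```bash
python3 calc.py .5626 -.0425 .2577 -.068
```

```text
9.8 pos [ 0.5624 -0.0429  0.2927] yaw -0.0719 F [ 0.1  1.  -1.5] w 0.258
tool delta [-0.0002  0.0005  0.035 ] turn -0.0039 tilt [ 0.e+00  1.e-04 -1.e+00]
```

Converted, 0.015 m / 0.5 = 0.03, 0.007 m / 0.5 = 0.014, -0.004 rad / 3.1416 = -0.0013.

>>> tcp_steps(rows=[[0,0,0.03,-0.0013,0.1],[0,0,0.014,0,0.1],[0,0,0,0,0.1],[0,0,0,0,0.1]])

```text
clock: 10.2
position: [0.5627, -0.0409, 0.2708]
ee_rot: [-0.1, -3.14, -0.0]
force: [-0.3, -0.2, -2.1]
width: 0.26
gripper_force: 40.0
```

>>> tcp_steps(rows=[[0,0,0.008,0,0.1],[0,0,0.008,0,0.1],[0,0,0,0,0.1]])

```text
clock: 10.5
position: [0.5631, -0.0414, 0.2629]
ee_rot: [0.102, 3.139, 0.0]
force: [1.4, 1.6, 2.6]
width: 0.259
gripper_force: 40.0
```

>>> tcp_steps(rows=[[0,0,0.008,0,0.1],[0,0,0.002,0,0.1],[0,0,0,0,0.1]])

```text
clock: 10.8
position: [0.5631, -0.0415, 0.258]
ee_rot: [0.102, 3.139, 0.0]
force: [2.2, 1.6, 3.4]
width: 0.257
gripper_force: 40.0
```

```bash
python3 calc.py .5626 -.0425 .2577 -.068
```

```text
10.8 pos [ 0.5631 -0.0415  0.258 ] yaw -0.0648 F [2.2 1.6 3.4] w 0.257
tool delta [ 0.0004 -0.0011  0.0003] turn 0.0032 tilt [ 1.1e-03  3.0e-04 -1.0e+00]
```

Converted, -0.001 m / 0.5 = -0.002.

>>> tcp_steps(rows=[[0,-0.002,0.002,0,0.1],[0,0,0.002,0,0.1],[0,0,0,0,0.1]])

```text
clock: 11.1
position: [0.5632, -0.0418, 0.2575]
ee_rot: [0.101, 3.138, 0.003]
force: [-2.7, 4.8, 16.5]
width: 0.259
gripper_force: 40.0
```

>>> tcp_steps(rows=[[0,0,0,0,0.1],[0,0,0,0,0.1],[0,0,0,0,0.1],[0,0,0,0,0.1],[0,0,0,0,0.1],[0,0,0,0,0.1],[0,0,0,0,0.1],[0,0,0,0,0.1],[0,0,0,0,0.1],[0,0,0,0,0.1]])

```text
clock: 12.1
position: [0.5632, -0.0418, 0.2575]
ee_rot: [0.101, 3.138, 0.003]
force: [-2.5, 4.3, 16.5]
width: 0.261
gripper_force: 40.0
```

```bash
python3 calc.py .5626 -.0425 .2577 -.068
python3 - <<'E'
from h import *
from cell import arm
I=arm.get_image("scene")["image"];cv2.imwrite("pics/scene2.png",I)
u,v=(proj("scene",[.58,-.042,.235])[0]).astype(int);print(u,v)
cv2.imwrite("pics/d2.png",cv2.resize(I[v-25:v+25,u-32:u+33],(780,600),interpolation=cv2.INTER_CUBIC))
E
```

```text
12.1 pos [ 0.5632 -0.0418  0.2575] yaw -0.0642 F [-2.5  4.3 16.5] w 0.261
tool delta [ 0.0005 -0.0008 -0.0002] turn 0.0038 tilt [ 0.0023  0.0017 -1.    ]
320 253
```

View pics/d2.png

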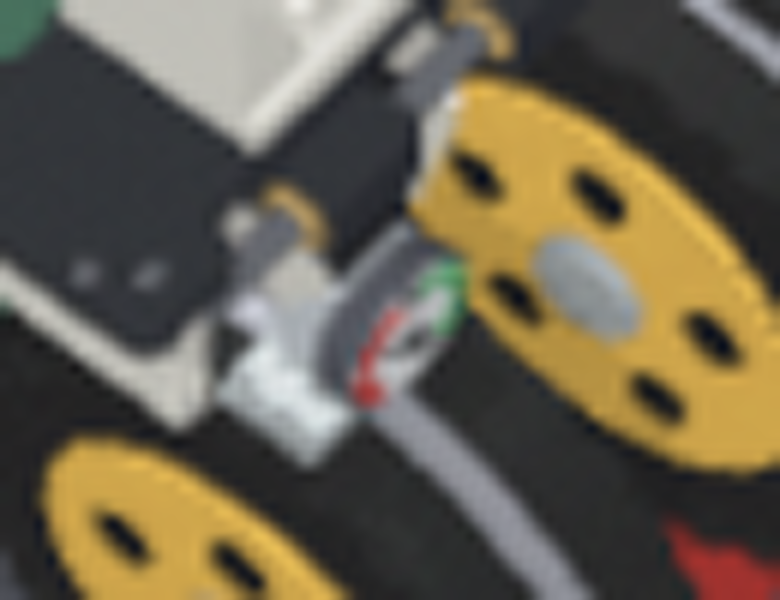

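The dial crop shows the foot on the right tyre over the groove, but the needle is unclear at this scale (hub at (410,340), red arc from (390,320) to (365,390)). I'll rectify the dial in both readings.

```bash
python3 - <<'E'
from h import *
S=cv2.imread("pics/scene2.png");out=[]
c=(proj("scene",[.572,.088,.24])[0]-32).astype(int);d1=cv2.resize(cv2.imread("pics/d1.png")[:,:400],(64,64),interpolation=cv2.INTER_AREA)
L=np.zeros_like(S);L[c[1]:c[1]+64,c[0]:c[0]+64]=d1
for im,g in((L,(.5716,.0885)),(S,(.5630,-.0418))):
    w=-.066;R=Ro.from_euler('z',w).as_matrix();n=360
    # dial seen facing it: image right = +y gauge (viewer looks along -x), up=+z
    a=np.linspace(-.03,.03,n);Y,Z=np.meshgrid(a,-a);P=np.c_[np.full(n*n,.0205),Y.ravel(),.0305+Z.ravel()]@R.T+[*g,.204]
    uv=proj("scene",P).reshape(n,n,2).astype(np.float32)
    out.append(cv2.remap(im,uv[...,0],uv[...,1],cv2.INTER_CUBIC))
cv2.imwrite("pics/dd.png",np.hstack(out))
E
```

```text
(no output)
```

View pics/dd.png

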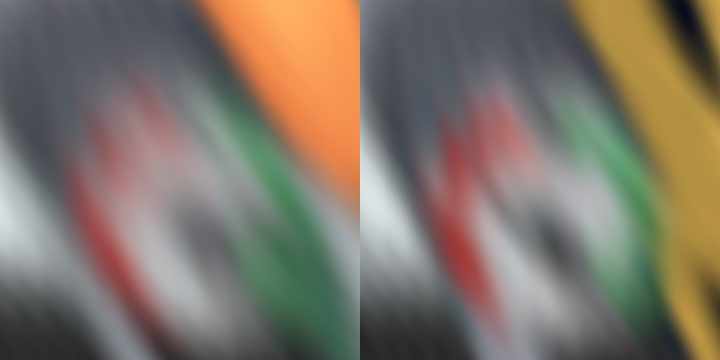

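The right needle streak points to the upper left, into the red (about 4 mm). The left one points right and up, into the green (about 10 mm). This matches the forces, so the right tyre is worn. I'll put the gauge back first and then tip the right lever with an empty gripper.

Careful with the scale: shifts go in shares of 0.5 m and turns go in shares of pi rad. That gives: -0.046 m / 0.5 = -0.092, 0.005 m / 0.5 = 0.01, 0.05 rad / 3.1416 = 0.0159.

>>> tcp_steps(rows=[[0,0,-0.04,0,0.1],[0,0,-0.05,0,0.1],[0.01,-0.092,0,0,0.1],[0.01,-0.092,0,0,0.1],[0.01,-0.092,0,0,0.1],[0.01,-0.092,0,0,0.1],[0.01,-0.092,0,0,0.1],[0.01,-0.092,0,0,0.1],[0.01,-0.09,0,0.0159,0.1],[0,0,0,0,0.1]])

```text
clock: 13.15
position: [0.5018, -0.3682, 0.3]
ee_rot: [-0.199, -3.131, 0.006]
force: [0.1, 0.0, -2.2]
width: 0.256
gripper_force: 40.0
```

>>> tcp_steps(rows=[[0,0,0.08,0,0.1],[0,0,0.09,0,0.1],[0,0,0.09,0,0.1],[0,0,0.08,0,0.1],[0,0,0,0,0.1],[0,0,0,0,0.1]])

```text
clock: 13.75
position: [0.5062, -0.3606, 0.1309]
ee_rot: [-0.181, -3.134, -0.001]
force: [0.3, -0.3, -1.7]
width: 0.259
gripper_force: 40.0
```

```bash
python3 calc.py .507 -.360 .0837 -.12
```

```text
13.75 pos [ 0.5062 -0.3606  0.1309] yaw -0.1152 F [ 0.3 -0.3 -1.7] w 0.259
tool delta [-0.0009  0.0007  0.0472] turn 0.0048 tilt [-2.e-03  6.e-04 -1.e+00]
```

Converted, 0.015 m / 0.5 = 0.03, 0.01 m / 0.5 = 0.02, 0.005 rad / 3.1416 = 0.0016.

>>> tcp_steps(rows=[[-0.002,0.002,0.03,0.0016,0.1],[0,0,0.03,0,0.1],[0,0,0.02,0,0.1],[0,0,0.01,0,0.1],[0,0,0,0,0.1],[0,0,0,0,0.1]])

```text
clock: 14.35
position: [0.508, -0.3601, 0.086]
ee_rot: [0.188, 3.136, -0.0]
force: [-0.4, -0.5, -1.3]
width: 0.259
gripper_force: 40.0
```

```bash
python3 calc.py .507 -.360 .0837 -.12
```

```text
14.35 pos [ 0.508  -0.3601  0.086 ] yaw -0.12 F [-0.4 -0.5 -1.3] w 0.259
tool delta [ 0.001  -0.0001  0.0023] turn 0.0 tilt [ 2.e-04 -2.e-04 -1.e+00]
```

>>> tcp_steps(rows=[[0,0,0.004,0,0.1],[0,0,0,0,0.1]])

```text
clock: 14.55
position: [0.508, -0.3599, 0.0839]
ee_rot: [0.188, 3.136, -0.0]
force: [-0.2, 0.2, -1.8]
width: 0.261
gripper_force: 40.0
```

```bash
python3 calc.py .507 -.360 .0837 -.12
```

```text
14.55 pos [ 0.508  -0.3599  0.0839] yaw -0.1199 F [-0.2  0.2 -1.8] w 0.261
tool delta [ 0.001  -0.0002  0.0002] turn 0.0001 tilt [ 4.e-04 -1.e-04 -1.e+00]
```

Converted, 0.001 m / 0.5 = 0.002.

>>> tcp_steps(rows=[[0,0,0.002,0,0.1],[0,0,0.002,0,0.1],[0,0,0,0,0.1]])

```text
clock: 14.85
position: [0.5081, -0.36, 0.0836]
ee_rot: [0.188, 3.134, 0.0]
force: [-4.6, 4.7, 15.7]
width: 0.26
gripper_force: 40.0
```

>>> tcp_steps(rows=[[0,0,0,0,0.35],[0,0,0,0,0.6],[0,0,0,0,0.7],[0,0,0,0,0.7],[0,0,-0.04,0,0.7],[0,0,-0.08,0,0.7],[0,0,-0.08,0,0.7],[0,0,-0.08,0,0.7],[0,0,0,0,0],[0,0,0,0,0]])

```text
clock: 15.85
position: [0.5083, -0.36, 0.2224]
ee_rot: [0.188, 3.134, -0.001]
force: [-0.1, 0.3, -0.7]
width: 0.574
gripper_force: 0.0
```

```bash
python3 calc.py .487 -.1515 .2
python3 - <<'E'
from h import *
from cell import arm
I=arm.get_image("scene")["image"];cv2.imwrite("pics/scene3.png",I);u,v=proj("scene",[.507,-.36,.06])[0].astype(int)
cv2.imwrite("pics/g3.png",cv2.resize(I[v-35:v+35,u-45:u+45],(720,560),interpolation=cv2.INTER_CUBIC))
E
```

```text
15.85 pos [ 0.5083 -0.36    0.2224] yaw -0.1197 F [-0.1  0.3 -0.7] w 0.574
tool delta [0.0461 0.2045 0.0222] turn  tilt [ 1.8e-03 -7.0e-04 -1.0e+00]
```

View pics/g3.png

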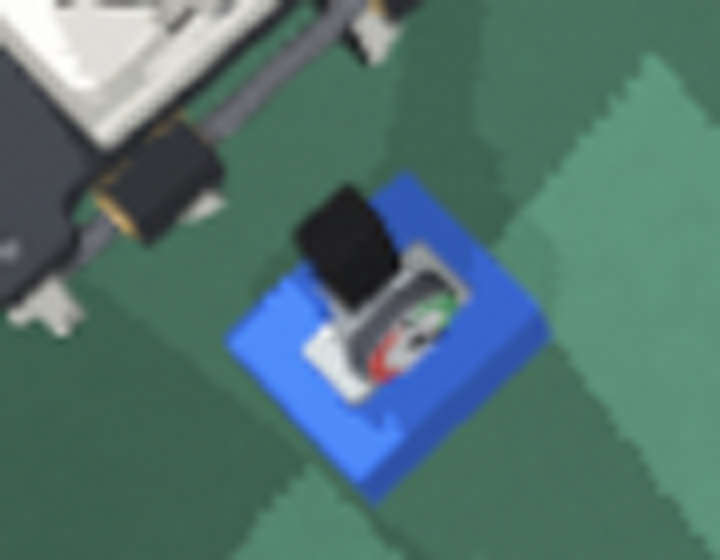

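The gauge stands upright on its rest, with foot flat at (380,330) and the handle at (350,240). Now the lever: I'll turn the gripper a quarter so its body clears the tyre. First I'll check joint 7.

Converted, 0.15 rad / 3.1416 = 0.0477.

>>> tcp_steps(rows=[[0,0,0,0.0477,0],[0,0,0,0.0477,0]])

```text
clock: 16.1
position: [0.5071, -0.3592, 0.2199]
ee_rot: [-0.663, -3.068, -0.002]
force: [-0.1, 0.4, 0.2]
width: 0.358
gripper_force: 0.0
```

```bash
python3 -c "
from cell import arm;s=arm.observe();print(s['joints'].round(3) if hasattr(s['joints'],'round') else s['joints'],s['width'])"
```

```text
[ 0.108  0.483  0.634  1.625 -0.308  1.139  1.963] 0.3580447444496331
```

Converted, -0.148 rad / 3.1416 = -0.0471.

>>> tcp_steps(rows=[[0,0,0,-0.0471,0],[0,0,0,-0.0471,0],[0,0,0,-0.0471,0],[0,0,0,-0.0471,0],[0,0,0,-0.0471,0],[0,0,0,-0.0471,0],[0,0,0,-0.0471,0],[0,0,0,-0.0471,0],[0,0,0,-0.0471,0],[0,0,0,-0.0471,0]], quiet=true)

```text
ok
```

>>> tcp_steps(rows=[[0,0,0,-0.0471,0],[0,0,0,-0.0471,0],[0,0,0,-0.0471,0],[0,0,0,0,0],[0,0,0,0,0]])

```text
clock: 17.6
position: [0.5007, -0.352, 0.2012]
ee_rot: [1.7, -2.607, -0.071]
force: [1.0, -0.7, -0.2]
width: 0.007
gripper_force: 0.0
```

```bash
python3 -c "
from cell import arm;s=arm.observe();print(s['joints'],s['width'])"; python3 calc.py .463 -.1485 .2 1.503
```

```text
[ 1.15890578  0.70078523 -1.07407282  1.5296058   0.60767107  1.34098296
  2.73853317] 0.0070024704756308735
17.6 pos [ 0.5007 -0.352   0.2012] yaw 1.1555 F [ 1.  -0.7 -0.2] w 0.007
tool delta [-0.171   0.1164  0.0076] turn -0.3475 tilt [-0.0491  0.0228 -0.9985]
```

Joint 7 is near its limit in that direction, so I'll turn the other way.

Converted, 0.148 rad / 3.1416 = 0.0471.

>>> tcp_steps(rows=[[0,0,0,0.0471,0],[0,0,0,0.0471,0],[0,0,0,0.0471,0],[0,0,0,0.0471,0],[0,0,0,0.0471,0],[0,0,0,0.0471,0],[0,0,0,0.0471,0],[0,0,0,0.0471,0],[0,0,0,0.0471,0],[0,0,0,0.0471,0]], quiet=true)

```text
ok
```

>>> tcp_steps(rows=[[0,0,0,0.0471,0],[0,0,0,0.0471,0],[0,0,0,0.0471,0],[0,0,0,0.0471,0],[0,0,0,0.0471,0],[0,0,0,0.0471,0],[0,0,0,0.0471,0],[0,0,0,0.0471,0],[0,0,0,0,0],[0,0,0,0,0]])

```text
clock: 19.6
position: [0.5016, -0.3527, 0.2044]
ee_rot: [-2.115, -2.263, 0.031]
force: [-0.4, -0.5, 0.2]
width: 0.004
gripper_force: 0.0
```

```bash
python3 -c "
from cell import arm;s=arm.observe();print(s['joints'].tolist())"; python3 calc.py .463 -.1485 .2 -1.639
```

```text
[0.8133879684780482, 0.5042771658517413, -0.440346681366985, 1.5588944415769779, 0.22937424019553482, 1.1789587068027005, 0.3904006469431556]
19.6 pos [ 0.5016 -0.3527  0.2044] yaw -1.5028 F [-0.4 -0.5  0.2] w 0.004
tool delta [ 0.2062 -0.0244  0.0095] turn 0.1362 tilt [-0.0463  0.0158 -0.9988]
```

Converted, 0.041 m / 0.5 = 0.082, -0.007 m / 0.5 = -0.014, 0.136 rad / 3.1416 = 0.0433.

>>> tcp_steps(rows=[[0.082,-0.014,0,0,0],[0.082,-0.014,0,0,0],[0.082,-0.014,0,0,0],[0.082,-0.014,0,0,0],[0.082,-0.014,0,0,0],[0,0,0,0.0433,0],[0,0,0,0,0],[0,0,0,0,0]])

```text
clock: 20.4
position: [0.4536, -0.151, 0.2096]
ee_rot: [-2.262, -2.115, 0.034]
force: [0.5, -1.3, 0.1]
width: 0.0
gripper_force: 0.0
```

```bash
python3 calc.py .453 -.146 .115 -1.639
```

```text
20.4 pos [ 0.4536 -0.151   0.2096] yaw -1.6373 F [ 0.5 -1.3  0.1] w 0.0
tool delta [0.0036 0.0036 0.0946] turn 0.0017 tilt [-0.0466  0.0174 -0.9988]
```

Converted, 0.035 m / 0.5 = 0.07, 0.03 m / 0.5 = 0.06.

>>> tcp_steps(rows=[[0.008,0.008,0.06,0,0],[0,0,0.07,0,0],[0,0,0.06,0,0],[0,0,0,0,0],[0,0,0,0,0]])

```text
clock: 20.9
position: [0.4533, -0.1452, 0.1145]
ee_rot: [-2.263, -2.111, 0.035]
force: [0.7, -0.4, 0.5]
width: 0.006
gripper_force: 0.0
```

>>> tcp_steps(rows=[[0,0.03,0,0,0],[0,0.03,0,0,0],[0,0.02,0,0,0],[0,0.02,0,0,0],[0,0,0,0,0]])

```text
clock: 21.4
position: [0.5045, -0.1483, 0.1125]
ee_rot: [-2.265, -2.112, 0.033]
force: [-0.4, -0.9, 0.1]
width: 0.003
gripper_force: 0.0
```

```bash
python3 calc.py .568 -.152 .115 -1.639
```

```text
21.4 pos [ 0.5045 -0.1483  0.1125] yaw -1.6406 F [-0.4 -0.9  0.1] w 0.003
tool delta [ 0.0008  0.0634 -0.0055] turn -0.0016 tilt [-0.0457  0.0181 -0.9988]
```

Converted, 0.012 m / 0.5 = 0.024, 0.006 m / 0.5 = 0.012.

>>> tcp_steps(rows=[[0,0.024,-0.002,0,0],[0,0.024,-0.002,0,0],[0,0.024,0,0,0],[0,0.012,0,0,0],[0,0,0,0,0]])

```text
clock: 21.9
position: [0.5461, -0.1509, 0.1116]
ee_rot: [-2.264, -2.111, 0.033]
force: [-0.5, 0.2, 0.2]
width: 0.004
gripper_force: 0.0
```

>>> tcp_steps(rows=[[0,0.008,0,0,0],[0,0,0,0,0]])

```text
clock: 22.1
position: [0.5489, -0.1513, 0.1114]
ee_rot: [-2.264, -2.11, 0.035]
force: [-0.1, 0.1, -0.3]
width: 0.005
gripper_force: 0.0
```

>>> tcp_steps(rows=[[0,0.008,0,0,0],[0,0,0,0,0]])

```text
clock: 22.3
position: [0.5531, -0.1516, 0.1114]
ee_rot: [-2.265, -2.111, 0.034]
force: [-0.1, 0.3, 0.1]
width: 0.005
gripper_force: 0.1
```

>>> tcp_steps(rows=[[0,0.008,0,0,0],[0,0,0,0,0]])

```text
clock: 22.5
position: [0.5572, -0.1519, 0.1112]
ee_rot: [-2.265, -2.111, 0.034]
force: [-0.3, -0.4, -0.3]
width: 0.002
gripper_force: 0.0
```

Converted, 0.004 m / 0.5 = 0.008.

```bash
cat > ball.py <<'E'
from h import *
from cell import arm
I=arm.get_image("scene")["image"];cv2.imwrite("pics/scene4.png",I);H=cv2.cvtColor(I,cv2.COLOR_BGR2HSV)
w=-.068;R=Ro.from_euler('z',w).as_matrix()
for nm,s in(("left",1),("right",-1)):
    path=[np.array([.567,.0224,0])+R@[.08*np.sin(q-.45),s*.175,.05+.08*np.cos(q-.45)] for q in np.linspace(0,.9,91)]
    uv=proj("scene",path);lo=uv.min(0).astype(int)-12;hi=uv.max(0).astype(int)+12
    m=np.zeros((480,640),np.uint8);m[lo[1]:hi[1],lo[0]:hi[0]]=cv2.inRange(H,(7,130,60),(25,255,255))[lo[1]:hi[1],lo[0]:hi[0]]
    k,l,st,c=cv2.connectedComponentsWithStats(m)
    if k>1:
        i=1+np.argmax(st[1:,4]);e=np.linalg.norm(uv-c[i],axis=1);print(nm,"joint",np.argmin(e)*.01,"err px",e.min().round(1),"area",st[i,4],c[i].round(1))
E
python3 ball.py
```

```text
left joint 0.0 err px 0.6 area 67 [357.1 212.2]
right joint 0.87 err px 1.0 area 16 [297.  306.5]
```

>>> tcp_steps(rows=[[0,0.008,0,0,0],[0,0,0,0,0]])

```text
clock: 22.75
position: [0.5591, -0.1521, 0.1109]
ee_rot: [-2.263, -2.109, 0.039]
force: [-7.6, 0.9, 5.9]
width: 0.004
gripper_force: 4.3
```

```bash
python3 ball.py
```

```text
left joint 0.0 err px 0.6 area 67 [357.1 212.2]
right joint 0.9 err px 0.9 area 17 [297.9 307.4]
```

Contact with the stop: the right lever is fully over. Back off and lift clear.

Converted, -0.04 m / 0.5 = -0.08, -0.03 m / 0.5 = -0.06.

>>> tcp_steps(rows=[[0,-0.06,0,0,0],[0,-0.08,0,0,0],[0,-0.08,0,0,0],[0,0,-0.08,0,0],[0,0,-0.08,0,0],[0,0,-0.08,0,0],[0.04,-0.06,0,0,0],[0,0,0,0,0],[0,0,0,0,0]])

```text
clock: 23.7
position: [0.4284, -0.1245, 0.2384]
ee_rot: [-2.265, -2.112, 0.035]
force: [0.4, -0.1, -1.2]
width: 0.005
gripper_force: 0.0
```

```bash
python3 ball.py; python3 - <<'E'
from h import *
I=cv2.imread("pics/scene4.png")[190:400,190:470];cv2.imwrite("pics/fin.png",cv2.resize(I,(784,588),interpolation=cv2.INTER_CUBIC))
E
```

```text
left joint 0.0 err px 0.6 area 67 [357.1 212.2]
right joint 0.9 err px 0.8 area 86 [298.1 307.3]
```

View pics/fin.png

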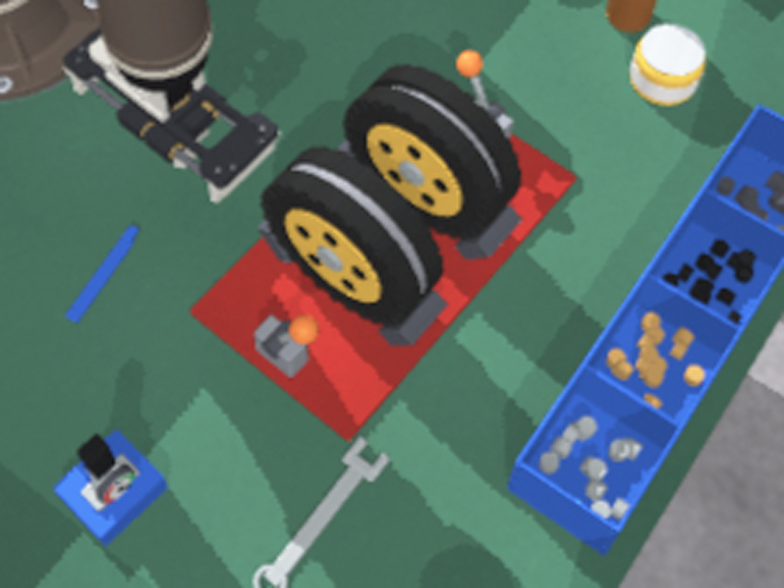

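The right lever is tipped away (ball at (303,330)), the left one is unchanged (469,64), the gauge is upright on its rest (105,475), and the robot is clear. Handing in.

```bash
python3 -c "
from cell import arm;print(arm.sign_off())"
```

```text
the job is handed in; nothing more can be done
None
```

The job is handed in: I measured the left tyre (good, about 10 mm) and then the right (worn, about 4 mm), put the gauge back upright on its rest, and then tipped the right lever fully over, leaving the left lever alone; sign-off returned no verdict.

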